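Dispense beads with the tipping canister

ROBOT

A 6-joint arm with a two-finger parallel gripper is mounted at the origin on a cart in front of the work surface, level with it; the furniture and walls round the work are solid. World frame = base frame: x ahead of the robot, y to its left, z up, the work surface at z = 0. Lengths are in m, angles in rad, forces in N, time in s.
With the tool pointing down it reaches from about 0.4 to 0.825 m from the base axis. Payload 7 kg.
Tool frame: the origin (TCP) lies midway between the tips of the shut fingers; the grasp point (between the pads) lies 19 mm behind it; z points along the fingers, y is the line along which they close (so a half turn about z gives the same grasp; the last joint's range is limited). The gripper opens to 88 mm and grips with 3 to 60 N. Pads are 19 mm wide; open, the fingers measure 130 mm over their backs; the gripper's body (78 mm by 193 mm) begins 47 mm behind the grasp point.
Start: joints at [-0.918, 0.359, 0.012, 0, -1.224, -0.288], TCP at [0.241, -0.631, 0.227] pointing down, gripper open.
Joint ranges: [-3.07, 3.07], [-1.43, 2.12], [-1.02, 1.25], [-3.03, 1.67], [-3.05, -0], [-3.03, 3.03]. Speed limits (rad/s): [2.39, 2.39, 3.01, 3.14, 3.14, 3.14].

INTERFACE

Orientations are given as a unit quaternion [x, y, z, w].
In Python, from rig import env, sense, cams gives the robot as it stands. Calls block until the motion is done:
- env.move_ptp(position, orientation): joint-space move of the TCP to a pose.
- env.move_linear(position, orientation=None, vel=0.15): straight line of the TCP; orientation=None keeps the orientation; vel is the mean speed in m/s.
- env.set_joints(angles): joint-space move.
- env.let_go() and env.grab(f_grip=None): open the fingers fully, or close them until they stop; f_grip is the grip in N (None keeps the last).
- env.dwell(seconds).
- env.ik(position, orientation): joint angles nearest the present ones, or None.
- sense(): the state.
- cams.camera(name): name is "side" or "top"; returns (picture, depth): 400x640x3 uint8, red, green, blue; 400x640 float32, m along the optical axis (not along the pixel's ray), 0 where there is no reading.
- cams.get_calibration(name): a dict with "camera_matrix" (3x3 intrinsics, pixels), "k1" (the pictures are not rectified: a ray, as slopes to the right and down, at radius r is drawn at 1 + k1 r^2 times it, then the intrinsics apply), "rvec" (rotation vector, rad) and "tvec" (3), from world to camera coordinates, as OpenCV has them. Camera axes: x right, y down, z forward; pixel columns grow to the right and rows downward; lengths in m; the calibration is good to about 2 mm. A picture is of the moment at which its call begins. get_calibration takes no time and is no camera call.
A pose or a line that the arm cannot do raises env.MotionError and nothing moves.
- env.close_job(): hands the job in; it is judged then, once.
The state is a dict: "t": time; "joint_pos": joint angles; "dq": joint speeds; "tau": joint torques, N m; "ee_pos": TCP position; "ee_rot": TCP orientation; "contact_force": force on the tool from outside, world axes, zero at the start; "moment": the same for the moment, N m; "grip_width": opening from 0.0 (shut) to 1.0 (fully open); "grasp_force": force on a finger pad.
Only numpy, scipy, OpenCV 4.12 (cv2) and the standard library are available. Lean on these libraries where they do the work, as an engineer would, in place of code of your own. Each camera call takes 0.05 s, during which the arm holds its last target. There are 200 camera calls.

TASK

Slide the orange tray by its black handle under the tipping canister until its inner end rests at the stop bar between the two posts. Then turn the blue dial on top of the canister so that the one hole the 14 mm beads can pass through lies over the outlet at the red mark. Then tip the canister over the tray with the red crank pin, keep it tipped until all four beads are in the tray, and swing the canister fully upright again; leave the dial and the tray where you set them, spill no bead, and do not disturb the tape, the jar or the pliers.

Things in the scene. Friction and masses are not known exactly. Their poses are not given: they have to be found in the camera images.
- stand: Fixed aluminium stand. Origin on the worktop under the middle of the pivot axis; x along the pivot axis (roughly away from the robot), y to the side the canister tips to (roughly the robot's left). Posts 16 mm wide at x = -62 and +62 mm (108 mm free between them), on feet 12 mm high from y = -105 to +25 mm. The upright canister's underside is 75 mm up; swinging, nothing of it comes below 55 mm.
- stop_bar (a point): Middle of the lower edge of the stop bar's face, between the posts, 26 mm from the stand's origin along the stand's -y. The bar is 16 mm high. The tray's inner end comes to rest here.
- canister (a joint): Tip angle of the clear round canister (89 mm across, 115 mm high without the dial's fin; pivot axis 135 mm above the worktop): 0 = upright at its stop, grows as it tips towards the stand's +y, stop at 2.3. Pivot friction 0.12 N m: it stays where it is left. Beads roll out only beyond about 1.7, best at 2.3; if they hang up, rock it to about 1.4 and back.
- crank_pin (a point): Middle of the red crank pin: round bar 12 mm thick, 43 mm free length, parallel to the stand's x, collar of 18 mm at its free end. Rigid with the canister. At tip angle q it lies in the stand's frame at x = -105, y = 75 sin(q - 1.15), z = 135 + 75 cos(q - 1.15) mm; so it stays above the pivot, can be held from above all the way and turns between the fingers.
- dial (a joint): Angle of the blue dial (disc of 86 mm) on the canister, counter-clockwise from above positive, range -1.3 to 2.6; friction 0.03 N m, stays where left. The outlet under it is at the stand's +y side, at the red block and stripe. Hole centred over the outlet: at -0.9 the 6 mm, at 0 the 10 mm, at 1.2 the 28 mm hole, at 2.4 none (closed). Starts near the 10 mm hole.
- dial_grip (a point): Point on the dial's axis in its upright yellow fin: 10 mm thick, 30 mm long, 24 mm high above the dial. The point is 13 mm above the dial, 11 mm below the fin's top, and 202 mm above the worktop with the canister upright. The fin's long side then lies along the stand's y axis turned counter-clockwise by the dial's angle.
- tray: Loose open orange tray, 88 (x) by 140 (y) by 35 mm high, walls and floor 3 mm, rims 95 mm across, about 0.22 kg. Origin at the middle of its underside; y along its length towards the handle end. Home, its origin is about 45 mm from the stand's origin along the stand's +y, axes parallel. A tall fixed tower of white baskets stands behind, front at world x = 0.67 m.
- tray_handle (a point): Grip point of the black handle on the tray's +y end: an upright fin 10 mm thick (x), standing out 35 mm from the end wall, top 45 mm and underside 9 mm above the tray's underside. The point is 90 mm from the tray's origin along its +y and 32 mm up.
- bead_1: Amber glass bead, ball of 14 mm diameter; origin at its centre. Starts inside the canister
- bead_2: Orange glass bead, ball of 14 mm diameter; origin at its centre. Starts inside the canister
- bead_3: Green clear glass bead, ball of 14 mm diameter; origin at its centre. Starts inside the canister
- bead_4: Green glass bead, ball of 14 mm diameter; origin at its centre. Starts inside the canister
- foil_tape: Bystander: loose roll of dark tape, 55 mm across, 19 mm high; origin at the centre of its underside
- frit_jar: Bystander: loose small jar with pale blue contents and a white lid, 37 mm across, 48 mm high; origin at the centre of its underside
- mini_pliers: Bystander: loose small pliers with orange and black handles, 134x62x13 mm; origin at the centre of the underside

How it is judged:
On the way, in this order (a step that is already met when the one before it is completed fails the run):
1. the tray is home under the upright canister (x of tray in the frame of stand between -0.02 and 0.02 m and y of tray in the frame of stand between 0.02 and 0.067 m and angle between the y axis of tray and the y axis of stand, either way round below 0.2 rad and height (world z) of tray below 0.012 m and value of joint canister below 0.2 rad), for 0.2 s.
2. the dial is set with the 28 mm hole over the outlet while the canister is still upright (value of joint dial between 1 and 1.4 rad and value of joint canister below 0.2 rad), for 0.2 s.
3. the canister is tipped and all four beads are in the tray (x of bead_1 in the frame of tray between -0.046 and 0.046 m and y of bead_1 in the frame of tray between -0.072 and 0.072 m and z of each of bead_1, bead_2, bead_3, bead_4 in the frame of tray below 0.035 m and x of bead_2 in the frame of tray between -0.046 and 0.046 m and y of bead_2 in the frame of tray between -0.072 and 0.072 m and x of bead_3 in the frame of tray between -0.046 and 0.046 m and y of bead_3 in the frame of tray between -0.072 and 0.072 m and x of bead_4 in the frame of tray between -0.046 and 0.046 m and y of bead_4 in the frame of tray between -0.072 and 0.072 m and value of joint canister above 1.3 rad), for 0.1 s.
4. the canister is upright again (value of joint canister below 0.12 rad), for 0.2 s.
At the end, for the whole second after the job is handed in: All four beads lie in the tray; the tray rests at the stop bar (within 20 mm of the stand's centre line, 20 to 67 mm from its origin along +y, turned under 0.2 rad); the canister is upright within 0.12 rad; the dial is within 0.2 rad of the 28 mm hole (1.2) (x of tray in the frame of stand between -0.02 and 0.02 m and y of tray in the frame of stand between 0.02 and 0.067 m and angle between the y axis of tray and the y axis of stand, either way round below 0.2 rad and height (world z) of tray below 0.012 m and value of joint dial between 1 and 1.4 rad and x of bead_1 in the frame of tray between -0.046 and 0.046 m and y of bead_1 in the frame of tray between -0.072 and 0.072 m and z of each of bead_1, bead_2, bead_3, bead_4 in the frame of tray below 0.035 m and x of bead_2 in the frame of tray between -0.046 and 0.046 m and y of bead_2 in the frame of tray between -0.072 and 0.072 m and x of bead_3 in the frame of tray between -0.046 and 0.046 m and y of bead_3 in the frame of tray between -0.072 and 0.072 m and x of bead_4 in the frame of tray between -0.046 and 0.046 m and y of bead_4 in the frame of tray between -0.072 and 0.072 m and value of joint canister below 0.12 rad and linear speed of tray below 0.02 m/s); the robot touches nothing.
It fails at once if the foil tape is moved by more than 25 mm (distance of foil_tape from where it was at the start of the episode above 0.025 m).
It fails at once if the frit jar is moved by more than 25 mm (distance of frit_jar from where it was at the start of the episode above 0.025 m).
It fails at once if the mini pliers is moved by more than 25 mm (distance of mini_pliers from where it was at the start of the episode above 0.025 m).
It also fails if it takes over 72 s, if anything falls off the work surface, if the arm or the gripper's body presses on something with over 40 N, if the wrist force passes 120 N, or if a joint passes its speed limit or range.

## Working session

There is one attempt and no reset: what is moved stays moved. The work goes in short steps, each a Python script; the robot and the scene stay as the last script left them, time stands still between calls to the robot, and variables do not carry over. Pictures are saved under pics/ and viewed, at most 10 in all, crops included, and the job is handed in when it is done.

```bash
ls; mkdir -p pics
python3 - <<'E'
from rig import env,sense,cams
import cv2,numpy as np
for n in("top","side"):
    p,d=cams.camera(n); cv2.imwrite(f"pics/{n}0.png",cv2.cvtColor(p,cv2.COLOR_RGB2BGR)); np.save(f"pics/{n}0.npy",d); np.save(f"pics/{n}0c.npy",p)
    print(n,cams.get_calibration(n))
s=sense();print(s["t"],s["ee_rot"],s["contact_force"])
E
```

```text
pics
top {'camera_matrix': array([[520.1854089 ,   0.        , 314.98855427],
       [  0.        , 520.1854089 , 197.97931708],
       [  0.        ,   0.        ,   1.        ]]), 'k1': -0.16038899514896784, 'rvec': array([ 1.62660828, -2.22092345,  0.63389468]), 'tvec': array([0.24723362, 0.49592807, 1.49380436])}
side {'camera_matrix': array([[478.35217018,   0.        , 323.30983704],
       [  0.        , 478.35217018, 199.29437064],
       [  0.        ,   0.        ,   1.        ]]), 'k1': -0.11742543800364337, 'rvec': array([ 0.51874497, -2.57847025,  1.32705863]), 'tvec': array([0.54672081, 0.21564976, 1.11560175])}
0.1 [-1.81363671e-01  9.83415809e-01  7.20664730e-04 -2.16152075e-04] [0.6746329  1.71097719 0.23450668]
```

View pics/top0.png

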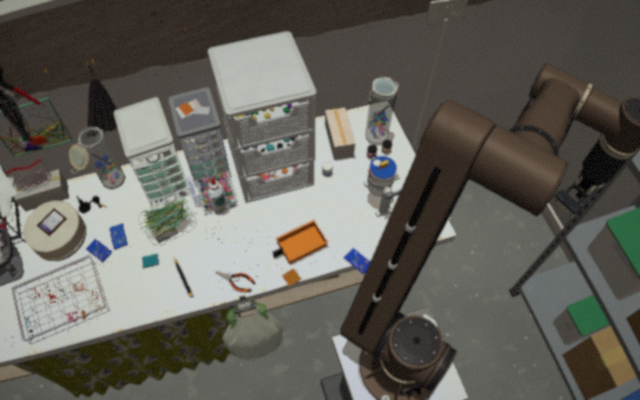

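View pics/side0.png

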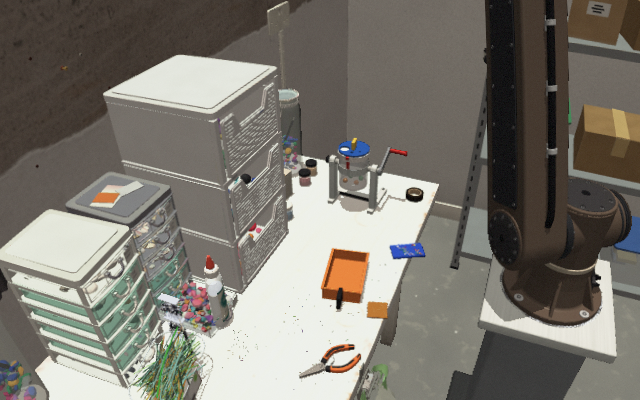

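The top view shows the tray at about (302,241) with its handle at (278,253), the dial at (382,168), the jar at (327,170) and the pliers at (237,280). The side view shows the dial at (353,150), the red pin at (397,153), the tape at (414,194) and the tray at (346,275) with its handle at (339,298).

```bash
cat > h.py <<'E'
from rig import env,sense,cams
import cv2,numpy as np
from scipy.spatial.transform import Rotation as R
def ray(n,uv):
    c=cams.get_calibration(n);K=c["camera_matrix"]
    D=np.array([c["k1"],0,0,0,0.])
    x,y=cv2.undistortPoints(np.array([[uv]],float),K,D)[0,0]
    M=R.from_rotvec(c["rvec"]).as_matrix()
    return -M.T@c["tvec"],M.T@np.array([x,y,1.])
def plane(n,uv,z):
    o,d=ray(n,uv); return o+d*(z-o[2])/d[2]
def tri(u1,u2):
    o1,d1=ray("top",u1);o2,d2=ray("side",u2)
    s=np.linalg.lstsq(np.c_[d1,-d2],o2-o1,rcond=None)[0]
    a=o1+s[0]*d1;b=o2+s[1]*d2
    return (a+b)/2,np.linalg.norm(a-b)
def proj(n,P):
    c=cams.get_calibration(n)
    return cv2.projectPoints(np.array(P,float).reshape(-1,1,3),c["rvec"],c["tvec"],c["camera_matrix"],np.array([c["k1"],0,0,0,0.]))[0][:,0]
def down(yaw): # finger closing (tool y) direction at world angle yaw; z down
    y=np.array([np.cos(yaw),np.sin(yaw),0]);z=np.array([0,0,-1.]);x=np.cross(y,z)
    return R.from_matrix(np.c_[x,y,z]).as_quat()
def blobs(p,lo,hi,roi,amin=5):
    h=cv2.cvtColor(p,cv2.COLOR_RGB2HSV);m=cv2.inRange(h,lo,hi)
    k=np.zeros_like(m);x0,y0,x1,y1=roi;k[y0:y1,x0:x1]=255;m&=k
    n,l,s,c=cv2.connectedComponentsWithStats(m)
    return [(s[i,4],c[i],np.argwhere(l==i)[:,::-1]) for i in range(1,n) if s[i,4]>=amin]
E
python3 - <<'E'
from h import *
np.set_printoptions(precision=4,suppress=True)
t=np.load("pics/top0c.npy");s=np.load("pics/side0c.npy")
for n,p,roi in(("top",t,(260,210,345,275)),("side",s,(310,240,372,310))):
    for a,c,pts in blobs(p,(5,150,90),(18,255,255),roi,100):
        r=cv2.minAreaRect(pts.astype(np.float32));b=cv2.boxPoints(r)
        h=cv2.approxPolyDP(cv2.convexHull(pts.astype(np.float32)),4,True)[:,0]
        print(n,"tray",a,c,[(u,plane(n,u,.035)[:2]) for u in h])
    for a,c,pts in blobs(p,(0,0,0),(180,255,50),roi,8): print(n,"black",a,c,plane(n,c,.035),pts.min(0),pts.max(0))
for n,p,roi in(("top",t,(360,140,410,220)),("side",s,(325,130,412,220))):
    for nm,lo,hi in(("blue",(100,120,60),(125,255,255)),("yel",(20,120,100),(35,255,255)),("red",(0,150,90),(6,255,255)),("red2",(174,150,90),(180,255,255))):
        for a,c,pts in blobs(p,lo,hi,roi,4):
            print(n,nm,a,c,pts.min(0),pts.max(0),plane(n,c,.19))
a=np.hstack([cv2.resize(t[140:230,345:425],(400,450),interpolation=2),cv2.resize(s[130:220,330:410],(400,450),interpolation=2)])
cv2.imwrite("pics/crop1.png",cv2.cvtColor(a,cv2.COLOR_RGB2BGR))
E
```

```text
top tray 1116 [301.3351 241.7841] [(array([325., 244.], dtype=float32), array([0.4336, 0.0879])), (array([290., 262.], dtype=float32), array([0.4066, 0.2126])), (array([278., 238.], dtype=float32), array([0.4995, 0.2258])), (array([313., 222.], dtype=float32), array([0.522 , 0.1003]))]
top black 35 [277.6286 252.6286] [0.4496 0.241  0.035 ] [274 249] [281 256]
side tray 1886 [344.7556 274.5806] [(array([368., 253.], dtype=float32), array([0.4405, 0.0778])), (array([358., 302.], dtype=float32), array([0.4084, 0.2397])), (array([323., 297.], dtype=float32), array([0.4858, 0.2553])), (array([332., 249.], dtype=float32), array([0.5287, 0.0976]))]
side black 91 [339.2088 297.7363] [0.4515 0.2436 0.035 ] [337 288] [342 308]
top blue 300 [383.85   168.9067] [371 157] [395 177] [ 0.5552 -0.1434  0.19  ]
top yel 22 [383.8182 163.1364] [381 161] [387 165] [ 0.5759 -0.1516  0.19  ]
side blue 320 [354.5813 148.6531] [338 141] [369 156] [ 0.5603 -0.1418  0.19  ]
side yel 36 [353.5    142.8333] [352 138] [356 149] [ 0.5743 -0.1715  0.19  ]
side red 55 [398.6545 151.2545] [390 149] [406 154] [ 0.4456 -0.1731  0.19  ]
side red 5 [346.8 157.4] [346 157] [348 158] [ 0.5632 -0.0901  0.19  ]
```

View pics/crop1.png

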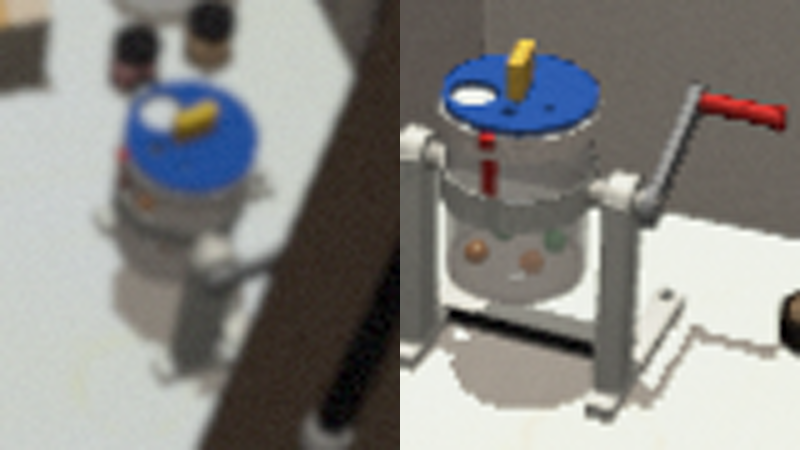

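The crop shows the fin pointing roughly along the red mark's direction, with the large hole clockwise of the outlet. The red pin is at side (398,151), and the near foot's ends are at side (370,212) and (384,189).

Run:
```python
from h import *
np.set_printoptions(precision=4,suppress=True)
t=np.load("pics/top0c.npy");s=np.load("pics/side0c.npy")
print("fin",tri((383.8,163.1),(353.5,142.8)))
for n,p,roi in(("top",t,(360,140,410,220)),("side",s,(325,130,412,220))):
    pts=np.vstack([b[2] for b in blobs(p,(100,120,60),(125,255,255),roi,20)]).astype(np.int32)
    w=np.array([plane(n,u,.189)[:2] for u in cv2.convexHull(pts)[:,0]])
    print(n,"dial c,r",cv2.minEnclosingCircle((w*1000).astype(np.float32)))
    f=np.vstack([b[2] for b in blobs(p,(20,120,100),(35,255,255),roi,4)])
    print("fin",[plane(n,u,.208)[:2] for u in f[[f[:,0].argmin(),f[:,0].argmax(),f[:,1].argmin(),f[:,1].argmax()]]])
r=blobs(s,(0,150,90),(6,255,255),(385,140,412,160))[0][2]
for u in (r[r[:,0]==390].mean(0),r.mean(0),r[r[:,0]==406].mean(0)): print("pin",u,plane("side",u,.1656))
a=plane("side",(370.3,212),.006);b=plane("side",(384.2,188.5),.012)
print("foot",a,b,np.linalg.norm(a-b),np.arctan2(*(a-b)[1::-1]))
for nm,lo,hi,roi,n,z in(("tape",(0,0,0),(180,255,80),(402,184,428,204),"side",.01),("jar",(0,0,150),(180,255,255),(318,160,336,180),"top",.03)):
    for ar,c,p in blobs(s if n=="side" else t,lo,hi,roi,15): print(nm,ar,c,plane(n,c,z))
```

```text
fin (array([ 0.5657, -0.1457,  0.2054]), np.float64(0.0012766978645986089))
top dial c,r ((564.0822143554688, -143.088623046875), 41.01295471191406)
fin [array([ 0.5678, -0.1365]), array([ 0.5658, -0.156 ]), array([ 0.5712, -0.1515]), array([ 0.5606, -0.1337])]
side dial c,r ((563.8837280273438, -146.68533325195312), 44.64336395263672)
fin [array([ 0.5706, -0.1486]), array([ 0.5664, -0.1688]), array([ 0.5715, -0.1668]), array([ 0.5529, -0.1082])]
pin [390.  149.5] [ 0.4808 -0.2157  0.1656]
pin [398.6545 151.2545] [ 0.4555 -0.2153  0.1656]
pin [406.  152.5] [ 0.4347 -0.2163  0.1656]
foot [ 0.5004 -0.122   0.006 ] [ 0.4968 -0.2433  0.012 ] 0.1215008954521689 1.541341930819685
tape 112 [414.0268 196.5536] [ 0.4023 -0.2386  0.01  ]
jar 290 [326.4034 168.7655] [ 0.7137 -0.0098  0.03  ]
```

```bash
cat >> h.py <<'E'
def q(pos,yaw):
    """quat of the yaw / yaw+pi with the smallest wrist joints"""
    best=None
    for w in(yaw,yaw+np.pi):
        j=env.ik(pos,down(w))
        if j is not None and (best is None or abs(j[5])<abs(best[1][5])): best=(w,j)
    return best
def st(tag=""):
    s=sense();print(tag,"t%.1f"%s["t"],np.round(s["ee_pos"],4),"F",np.round(s["contact_force"],1),"w %.3f f %.1f"%(s["grip_width"],s["grasp_force"]))
E
python3 - <<'E'
from h import *
p=[.4495,.2435,.30]
c=sense()["ee_pos"]
for pos,y in((p,.2),([.5635,.045,.013],0),([.5635,-.0065,.013],0),([.5635,-.1445,.183],0),([.4555,-.215,.147],np.pi/2),([.4585,-.075,.18],np.pi/2)):
    for w in(y,y+np.pi,y-np.pi):
        j=env.ik(pos,down(w)); print(pos,round(w,2),None if j is None else np.round(j,2))
env.move_linear([c[0],c[1],.38],vel=.3)
w=q(p,.2)[0];print(w)
env.move_ptp(p,down(w));st()
env.move_linear([p[0],p[1],.013],vel=.2);st()
env.grab(30);st()
E
```

```text
[0.4495, 0.2435, 0.3] 0.2 [ 0.88  0.04 -0.22  0.   -1.31  2.46]
[0.4495, 0.2435, 0.3] 3.34 [ 0.88  0.04 -0.22  0.   -1.31 -0.68]
[0.4495, 0.2435, 0.3] -2.94 [ 0.88  0.04 -0.22  0.   -1.31 -0.68]
[0.5635, 0.045, 0.013] 0 [ 0.43  0.41 -0.48  0.   -0.68  2.72]
[0.5635, 0.045, 0.013] 3.14 [ 0.43  0.41 -0.48  0.   -0.68 -0.43]
[0.5635, 0.045, 0.013] -3.14 [ 0.43  0.41 -0.48  0.   -0.68 -0.43]
[0.5635, -0.0065, 0.013] 0 [ 0.34  0.41 -0.48  0.   -0.68  2.81]
[0.5635, -0.0065, 0.013] 3.14 [ 0.34  0.41 -0.48  0.   -0.68 -0.34]
[0.5635, -0.0065, 0.013] -3.14 [ 0.34  0.41 -0.48  0.   -0.68 -0.34]
[0.5635, -0.1445, 0.183] 0 None
[0.5635, -0.1445, 0.183] 3.14 [ 0.08  0.24 -0.26  0.   -1.07 -0.08]
[0.5635, -0.1445, 0.183] -3.14 [ 0.08  0.24 -0.26  0.   -1.07 -0.08]
[0.4555, -0.215, 0.147] 1.57 [-0.05  0.15 -0.47  0.   -0.95 -1.52]
[0.4555, -0.215, 0.147] 4.71 [-0.05  0.15 -0.47  0.   -0.95  1.62]
[0.4555, -0.215, 0.147] -1.57 [-0.05  0.15 -0.47  0.   -0.95  1.62]
[0.4585, -0.075, 0.18] 1.57 [ 0.26  0.05 -0.5   0.   -1.02 -1.83]
[0.4585, -0.075, 0.18] 4.71 [ 0.26  0.05 -0.5   0.   -1.02  1.31]
[0.4585, -0.075, 0.18] -1.57 [ 0.26  0.05 -0.5   0.   -1.02  1.31]
3.3415926535897933
 t3.9 [0.4498 0.2431 0.3   ] F [-1.1 -0.1 -0.2] w 1.003 f 0.0
 t5.5 [0.4499 0.244  0.0138] F [-0.4  0.5  0.6] w 0.999 f 0.0
 t6.7 [0.4495 0.2435 0.013 ] F [-0.1 -0.7  0.5] w 0.114 f 29.9
```

Run:
```python
from h import *
env.move_linear([.5635,.055,.013],down(np.pi),vel=.1);st()
for n in("top","side"):
    p,_=cams.camera(n); np.save(f"pics/{n}1c.npy",p)
    cv2.imwrite(f"pics/{n}1.png",cv2.cvtColor(p,cv2.COLOR_RGB2BGR))
t=np.load("pics/top1c.npy");s=np.load("pics/side1c.npy")
a=np.hstack([cv2.resize(t[140:240,310:410],(400,400),interpolation=2),cv2.resize(s[150:250,310:410],(400,400),interpolation=2)])
cv2.imwrite("pics/crop2.png",cv2.cvtColor(a,cv2.COLOR_RGB2BGR))
```

```text
t9.1 [0.5634 0.0551 0.013 ] F [-0.3 -0.   1.4] w 0.116 f 30.0
```

View pics/crop2.png

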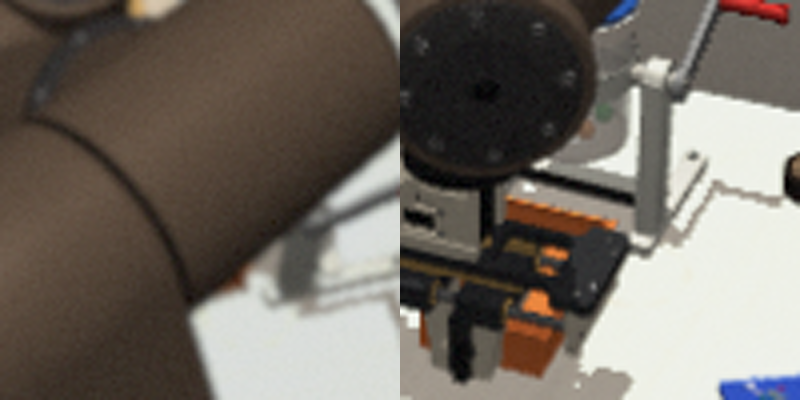

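The crop shows the held tray just ahead of the near post. Its near inner rim corner is at about side (364,206), and the post's left edge runs down to about side (369,209).

Run:
```python
from h import *
np.set_printoptions(precision=4,suppress=True)
s=np.load("pics/side1c.npy")
print("rim corners",plane("side",(363.8,206),.035),plane("side",(336.5,198.5),.035))
# predicted rim corners of tray and post inner edges
for X0 in(.5635,):
  P=[[.5635-.0475,.055-.09-.07,.035],[.5635+.0475,.055-.16,.035],[X0-.054,-.1445+.008,.012],[X0-.07,-.1445+.008,.012],[X0-.054,-.1365,.1],[X0-.07,-.1365,.1],[X0-.105+.0215,-.213,.1656],[X0-.105-.0215,-.213,.1656]]
  print((proj("side",P)-[310,150])*4+[400,0])
# row profile across post at rows for z ~.06-.1
for r in(185,190,195,200): print(r,s[r,364:382].mean(1).astype(int))
```

```text
rim corners [ 0.5151 -0.1046  0.035 ] [ 0.5997 -0.1096  0.035 ]
[[614.2163 223.4048]
 [489.0346 194.0215]
 [636.0022 227.2655]
 [657.1373 232.2236]
 [641.3348 125.0562]
 [663.305  129.8269]
 [719.9675  -0.02  ]
 [779.5088  11.5732]]
185 [118 123 179 236 231 189 102  99  99  99  96  86  87 154 236 236 236 237]
190 [237 238 238 237 228 155  99  99  99 100  94  86  97 171 236 231 218 223]
195 [138 135 135 135 125 100  95  98  97  95  89  83 124 203 227 227 228 223]
200 [ 62  54  31  15  46  91  93  97  95  93  83  83 146 230 224 178 121 197]
```

Run:
```python
from h import *
env.move_linear([.5635,.01,.013],vel=.08);st()
for y in(-.002,-.006,-.0095):
    env.move_linear([.5635,y,.013],vel=.04);st()
    if abs(sense()["contact_force"][1])>6: break
env.let_go();st()
y=sense()["ee_pos"][1]
env.move_linear([.5635,y,.30],vel=.25);st()
env.move_ptp([.5635,.06,.34],down(np.pi))
for n in("top","side"):
    p,_=cams.camera(n); np.save(f"pics/{n}2c.npy",p)
    cv2.imwrite(f"pics/{n}2.png",cv2.cvtColor(p,cv2.COLOR_RGB2BGR))
s=np.load("pics/side2c.npy")
a=cv2.resize(s[120:240,300:420],(600,600),interpolation=2)
cv2.imwrite("pics/crop3.png",cv2.cvtColor(a,cv2.COLOR_RGB2BGR))
```

```text
t9.9 [0.5632 0.0091 0.013 ] F [-0.4 -1.9  1.4] w 0.112 f 29.9
 t10.3 [ 0.5636 -0.0024  0.013 ] F [ 0.8 -2.2  1.3] w 0.113 f 29.9
 t10.6 [ 0.5636 -0.0062  0.013 ] F [ 1.2 -0.6  1.9] w 0.112 f 29.9
 t10.8 [ 0.5642 -0.0087  0.0131] F [0.8 5.5 0.1] w 0.113 f 30.0
 t12.2 [ 0.5635 -0.0095  0.013 ] F [-0.   1.   0.1] w 0.998 f 0.0
 t13.4 [ 0.5628 -0.0095  0.2986] F [ 0.8  0.1 -0.2] w 0.994 f 0.0
```

View pics/crop3.png

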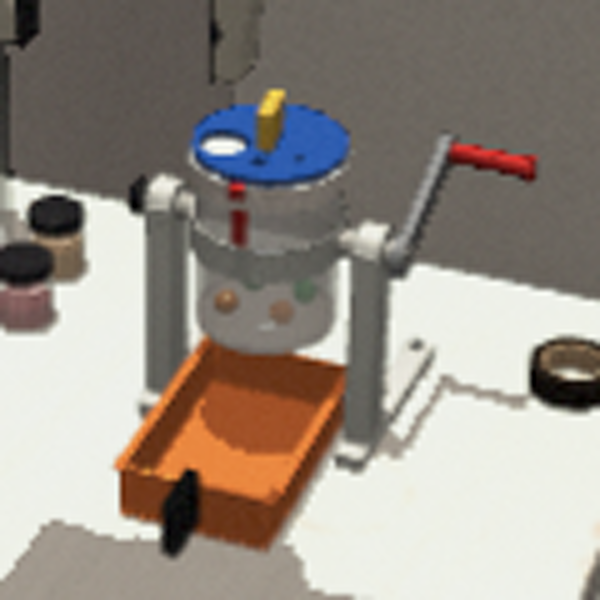

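The crop shows the tray home under the canister between the posts, with the beads inside. The 28 mm hole is at crop (223,146), side (344.6,149.2).

```bash
cat > dial.py <<'E'
from h import *
def dial(s,t=None,O=np.array([.5635,-.1440])):
    # white hole blob inside the dial outline of each view, angle vs +y
    for n,p in(("side",s),("top",t)):
        if p is None: continue
        c=proj(n,[[*O,.189]])[0].astype(int);m=np.zeros(p.shape[:2],np.uint8)
        ring=[[O[0]+.040*np.cos(a),O[1]+.040*np.sin(a),.189] for a in np.linspace(0,6.28,40)]
        cv2.fillPoly(m,[proj(n,ring).round().astype(np.int32)],255)
        h=cv2.cvtColor(p,cv2.COLOR_RGB2HSV);w=cv2.inRange(h,(0,0,140),(180,90,255))&m
        k,l,S,C=cv2.connectedComponentsWithStats(w)
        for i in range(1,k):
            if S[i,4]>=12:
                x=plane(n,C[i],.189)[:2]-O;a=np.arctan2(x[1],x[0])-np.pi/2
                print(n,S[i,4],C[i].round(1),"r %.4f dial angle %.2f"%(np.hypot(*x),(a+1.2+np.pi)%(2*np.pi)-np.pi))
E
python3 - <<'E'
from dial import *
dial(np.load("pics/side2c.npy"));dial(np.load("pics/side0c.npy"),np.load("pics/top0c.npy"))
t=np.load("pics/top0c.npy")
f=np.vstack([b[2] for b in blobs(t,(20,120,100),(35,255,255),(360,140,410,220),4)])
w=np.array([plane("top",u,.212)[:2] for u in f]);w-=w.mean(0)
v=np.linalg.svd(w)[2][0];print("fin axis",np.arctan2(v[1],v[0])-np.pi/2, w.shape)
E
```

```text
side 22 [344.1 149. ] r 0.0263 dial angle 0.13
side 21 [344.  148.9] r 0.0266 dial angle 0.12
top 46 [376.4 162. ] r 0.0275 dial angle 0.11
fin axis 0.2735955021299652 (22, 2)
```

Run:
```python
from dial import *
th=.12;O=[.5635,-.144]
env.move_ptp([*O,.30],down(np.pi+th));
env.move_linear([*O,.215],vel=.2);st()
env.move_linear([*O,.196],vel=.05);st()
env.grab(20);st()
j=np.array(sense()["joint_pos"]);j[5]+=1.2-th
env.set_joints(list(j));st("rot");print(sense()["moment"])
env.let_go()
env.move_linear([*O,.30],vel=.25)
env.move_ptp([.5635,.06,.36],down(np.pi/2+np.pi) if 0 else down(np.pi+1.2))
s,_=cams.camera("side");t,_=cams.camera("top");dial(s,t);st()
cv2.imwrite("pics/crop4.png",cv2.cvtColor(cv2.resize(s[120:220,310:430],(600,500),interpolation=2),cv2.COLOR_RGB2BGR))
```

```text
t15.4 [ 0.5643 -0.1435  0.216 ] F [-0.5  0.4  0.3] w 0.999 f 0.0
 t15.9 [ 0.5635 -0.1441  0.1959] F [ 0.5 -0.4 -0.1] w 0.996 f 0.0
 t17.1 [ 0.5646 -0.1438  0.1961] F [ 6.  -0.4 -3. ] w 0.110 f 20.0
rot t18.1 [ 0.5645 -0.1439  0.196 ] F [ 1.  -1.4 -1.3] w 0.110 f 20.0
[-0.55273986 -0.3976067   0.02206307]
 t21.0 [0.5633 0.0591 0.3591] F [-0.6  0.2  0.5] w 0.997 f 0.0
```

View pics/crop4.png

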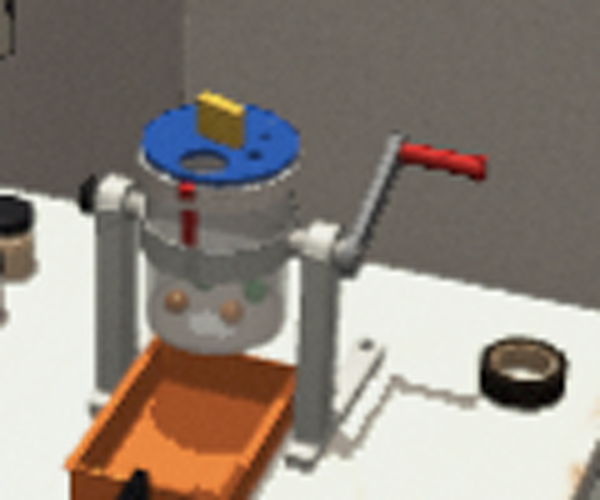

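The crop shows the hole at side (351,152), close to the red mark at (347.4,157.4), and the tray undisturbed. I'll check the angle numerically.

Run:
```python
from h import *
O=np.array([.5640,-.144])
for nm,u,z in(("hole",(351,152),.189),("redblock",(347.4,157.4),.18)):
    x=plane("side",u,z)[:2]-O;print(nm,x,np.arctan2(x[1],x[0])-np.pi/2)
for th in(.9,1.05,1.2,1.35):
    a=np.pi/2+th-1.2; P=[[*(O+.0265*np.array([np.cos(a),np.sin(a)])),.189]]
    b=np.pi/2+th;e=.015*np.array([np.cos(b),np.sin(b)])
    P+=[[*(O+e),.213],[*(O-e),.213]]
    print(th,((proj("side",P)-[310,120])*5).round(1).tolist())
```

```text
hole [-0.00051193  0.02129848] 0.02403154865302115
redblock [0.00362179 0.03726705] -0.09688043060972906
0.9 [[187.8, 160.6], [233.4, 114.4], [204.3, 91.3]]
1.05 [[194.0, 162.7], [236.8, 113.3], [200.9, 92.4]]
1.2 [[200.7, 164.3], [239.8, 111.9], [198.0, 93.7]]
1.35 [[207.8, 165.4], [242.3, 110.4], [195.4, 95.3]]
```

```bash
cat > tip.py <<'E'
from h import *
O=np.array([.5640,-.1438])
def pin(q): return [O[0]-.105,O[1]+.075*np.sin(q-1.15),.135+.075*np.cos(q-1.15)-.019]
def swing(a,b,vel=.1,n=None):
    n=n or max(1,int(np.ceil(abs(b-a)/.2)))
    for q in np.linspace(a,b,n+1)[1:]:
        env.move_linear(pin(q),vel=vel)
        f=np.linalg.norm(sense()["contact_force"])
        if f>25: st("force at q=%.2f"%q); return q
    st("q=%.2f"%b); return b
E
python3 - <<'E'
from tip import *
p=pin(0);Q=down(1.5*np.pi)
env.move_ptp([p[0],p[1],.30],Q);st()
env.move_linear(p,vel=.15);st()
env.grab(20);st("grip")
q=swing(0,.6);
if q==.6: q=swing(.6,2.0)
if q==2.0: q=swing(2.0,2.25,.05)
env.dwell(1.0)
s,_=cams.camera("side");np.save("pics/side5c.npy",s)
cv2.imwrite("pics/crop5.png",cv2.cvtColor(cv2.resize(s[120:240,300:430],(650,600),interpolation=2),cv2.COLOR_RGB2BGR));st()
E
```

```text
t22.1 [ 0.4593 -0.2123  0.3002] F [-0.4  0.3 -0.5] w 0.996 f 0.0
 t23.3 [ 0.4597 -0.2123  0.1474] F [-0.7 -0.2  0.3] w 1.001 f 0.0
grip t24.5 [ 0.4591 -0.2089  0.1464] F [-2.7 22.5  7.3] w 0.130 f 20.0
q=0.60 t25.4 [ 0.46   -0.1827  0.1805] F [ 3.3  1.6 -0.1] w 0.132 f 20.1
q=2.00 t27.5 [ 0.4626 -0.0868  0.1666] F [11.2  1.5  2.2] w 0.130 f 20.2
q=2.25 t28.1 [ 0.4631 -0.076   0.1514] F [11.2  3.6  2.6] w 0.129 f 20.2
 t29.2 [ 0.4631 -0.0761  0.1514] F [9.7 2.8 2.1] w 0.128 f 20.2
```

View pics/crop5.png

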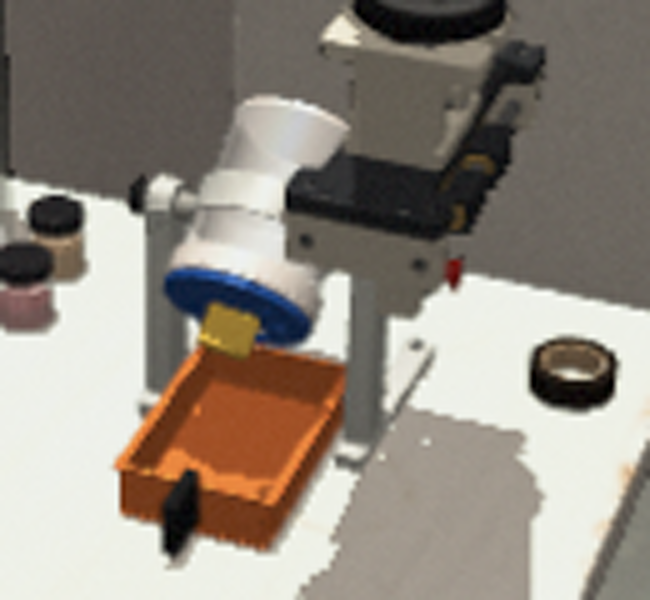

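The crop shows the canister tipped towards the tray. No beads are visible, so they may be hidden behind the dial. The pin offset of 3.4 mm fits a stand yaw of about -0.03, so I'll correct for that, tip to the stop and rock once.

```bash
cat >> tip.py <<'E'
def pin(q,psi=-.03):
    v=np.array([-.105,.075*np.sin(q-1.15)]);c,s=np.cos(psi),np.sin(psi)
    return [O[0]+c*v[0]-s*v[1],O[1]+s*v[0]+c*v[1],.135+.075*np.cos(q-1.15)-.019]
E
python3 - <<'E'
from tip import *
swing(2.25,2.3,.05);env.dwell(.5)
swing(2.3,1.4,.15);swing(1.4,2.3,.12);env.dwell(1.0);st()
s,_=cams.camera("side");t,_=cams.camera("top")
c=proj("top",[[.5655,-.1,.03]])[0].astype(int);print(c)
a=np.hstack([cv2.resize(s[170:240,310:380],(400,400),interpolation=2),cv2.resize(t[c[1]-35:c[1]+35,c[0]-35:c[0]+35],(400,400),interpolation=2)])
cv2.imwrite("pics/crop6.png",cv2.cvtColor(a,cv2.COLOR_RGB2BGR))
E
```

```text
q=2.30 t29.5 [ 0.4629 -0.0731  0.1469] F [ 9.8 -5.2 -4.4] w 0.131 f 19.9
q=1.40 t31.2 [ 0.4604 -0.1225  0.189 ] F [ 5.  -0.9  1.5] w 0.129 f 20.1
q=2.30 t32.5 [ 0.4618 -0.0718  0.1462] F [ 7.3 -0.6 -2.6] w 0.127 f 20.2
 t33.5 [ 0.4618 -0.0718  0.1463] F [ 7.7 -0.5 -2.7] w 0.128 f 20.2
[365 196]
```

View pics/crop6.png

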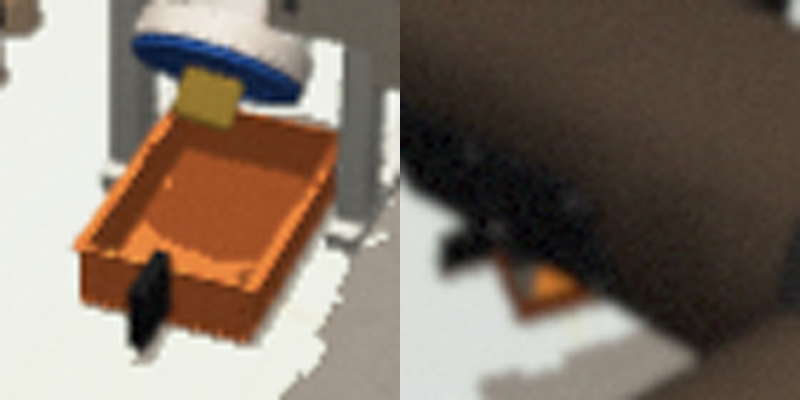

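The crop shows no clear bead. There are small bumps along the handle-end rim at left crop (240,272), and a grey patch in the top view at (525,270). I'll enlarge both against the earlier frame.

Run:
```python
from h import *
s,_=cams.camera("side");t,_=cams.camera("top");np.save("pics/side6c.npy",s)
b=np.load("pics/side2c.npy")
f=lambda p,x,y,w,h:cv2.resize(p[y:y+h,x:x+w],(400,300),interpolation=0)
a=np.vstack([np.hstack([f(b,320,195,48,36),f(s,320,195,48,36)]),np.hstack([f(t,365,230,40,30) if 0 else f(t,335,225,40,30),f(s,325,150,48,36)])])
a=np.clip(a.astype(float)*1.3,0,255).astype(np.uint8)
cv2.imwrite("pics/crop7.png",cv2.cvtColor(a,cv2.COLOR_RGB2BGR))
print(ray("side",(345,215)),proj("top",[[.5655,-.1+.07,.03],[.52,-.03,.003]]))
```

```text
(array([0.18456754, 0.93219858, 0.82880417]), array([ 0.27840625, -0.74699413, -0.60632175])) [[345.90479301 201.77896569]
 [349.9216618  216.9193323 ]]
```

View pics/crop7.png

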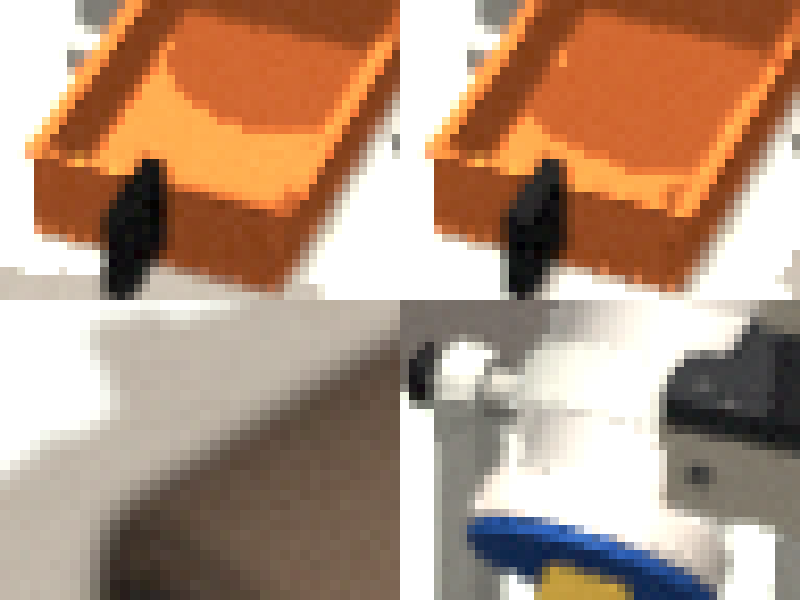

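The enlargement shows a dark-orange bead peeking over the handle-end rim at the near corner (680,185). The end wall would hide other beads there. I'll swing the canister upright and look into both the canister and the tray.

Run:
```python
from tip import *
swing(2.3,.3,.12);swing(.3,0,.05);st()
env.move_linear(pin(-.03),vel=.03);st("push")
env.let_go();st()
p=sense()["ee_pos"];env.move_linear([p[0],p[1],.30],vel=.25)
env.move_ptp([.40,-.45,.36],down(1.5*np.pi));st()
s,_=cams.camera("side");t,_=cams.camera("top");np.save("pics/side8c.npy",s);np.save("pics/top8c.npy",t)
a=np.hstack([cv2.resize(s[130:240,315:415],(400,440),interpolation=2),cv2.resize(t[150:230,335:408],(400,440),interpolation=2)])
cv2.imwrite("pics/crop8.png",cv2.cvtColor(a,cv2.COLOR_RGB2BGR))
```

```text
q=0.30 t36.5 [ 0.4566 -0.1967  0.165 ] F [-0.8  0.1 -2.6] w 0.128 f 19.9
q=0.00 t37.2 [ 0.4564 -0.2086  0.1467] F [-2.8  4.9 -0.6] w 0.130 f 20.0
 t37.2 [ 0.4564 -0.2086  0.1467] F [-2.8  4.9 -0.6] w 0.130 f 20.0
push t37.5 [ 0.4568 -0.2088  0.1459] F [-7.  13.9 12.9] w 0.127 f 20.0
 t38.8 [ 0.457  -0.21    0.1446] F [-0.1  0.2  0.3] w 1.000 f 0.0
 t40.5 [ 0.4001 -0.4492  0.3591] F [-0.3 -0.2  0.7] w 1.003 f 0.0
```

View pics/crop8.png

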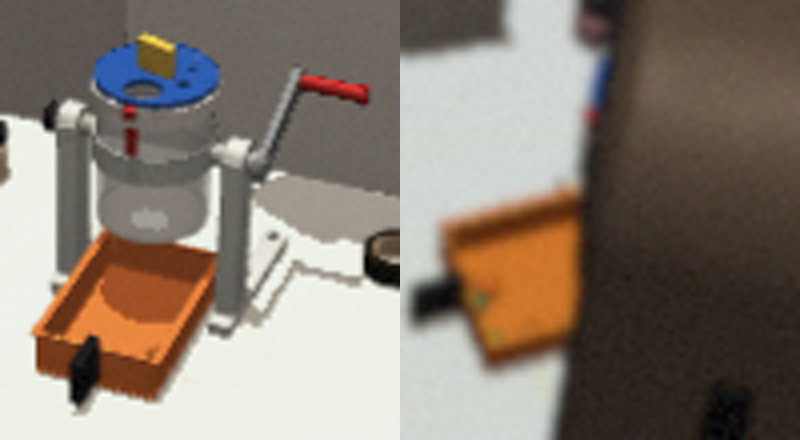

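The crop shows the canister upright and empty and the dial still set. Green beads lie in the tray at top crop (478,298) and (490,330), others are faint along the near wall, and none is on the worktop. I'm handing in.

```bash
python3 -c "
from rig import env
print(env.close_job())"
```

```text
the job is handed in; nothing more can be done
None
```

I handed the job in at about 41 s of the 72 s allowed. The tray is at the stop, the dial is at about 1.2, and the canister is empty and upright. I saw two beads clearly in the tray, the other two only faintly, and none on the worktop; the judge's verdict was not shown.

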